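# Shut the laptop and push it under the desk shelf

### The job

Clear the desk for the evening: with the fingertips, gently push the open laptop's lid fully shut from behind, without touching the screen, and only then push the shut laptop straight back under the low desk shelf until its rear edge is up against the shelf's back panel. Only push: do not pinch or lift the laptop at any time, and leave the router, the potted plant and the phone where they are.

Things in the scene. Friction and masses are not known exactly. Their poses are not given: they have to be found in the camera images.
- laptop: Aluminium laptop, loose on the desk on rubber feet, 1.1 to 1.5 kg (7 to 15 N to slide it), 310 mm wide (its y), 220 deep (its x). Origin: centre of the underside, at desk level. x points from the user's front edge (x = -110 mm) to the rear, hinged edge (x = +110 mm), z up. The base spans 2 to 15 mm above the desk, keyboard on top; shut, the laptop is 21.5 mm high.
- lid (a joint): Lid angle in rad: 0 fully shut, pi/2 upright, more leans to the rear (up to 2.3). Hinge line along the laptop's y at x = +104 mm, z = 16.5 mm. The lid is 310 mm wide, reaches 212 mm from the hinge line, is 6 mm thick (outer face 5 mm outside the hinge line). Stiff hinge (0.5 N m, some 1 to 4 N at the free edge): the lid stays at any angle.
- lid_edge (a point): Middle of the free edge of the lid, 212 mm from the hinge line (the top edge when the lid is up, the front edge when shut), midway through its thickness.
- screen: The black display panel on the inner face of the lid, covering nearly all of that face (202 x 304 mm). Origin in the middle of the hinge line.
- laptop_rear (a point): Middle of the rear edge of the laptop's base, 110 mm behind the laptop's origin and 10 mm above the desk; axes as the laptop's.
- shelf: Low pale wood shelf fixed to the desk: board 560 mm wide (its y), 200 deep (its x), top 100 mm and underside 82 mm above the desk, two side panels 524 mm apart. Origin: centre at desk level. x points inwards from the open front edge (x = -100 mm); the laptop stands before it, roughly in line. Back panel's front face at x = +65 mm: pushed home, the laptop's front 55 mm stay out before the board.
- shelf_back (a point): Middle of the front face of the shelf's back panel, 65 mm behind the shelf's origin, 10 mm above the desk; axes as the shelf's.
- router: Black wireless router, 120 x 190 mm and 28 mm high, with three antennas standing up to about 175 mm above its base along its rear edge; stands loose on one end of the shelf's board. Origin: centre of its underside.
- plant: Small plant in a white pot, 76 mm across and 110 mm high, loose on the other end of the shelf's board. Origin: centre of its underside.
- phone: Phone lying flat on the desk in front of one front corner of the laptop, 148 x 72 x 8 mm. Origin: centre of its underside.

How it is judged:
On the way:
1. the lid is fully shut while the laptop still lies out in front of the shelf (value of joint lid below 0.04 rad and x of laptop_rear in the frame of shelf_back below -0.14 m), for 0.2 s.
At the end, for the whole second after the job is handed in: The lid is shut (within 0.04 rad), the laptop lies flat on the desk under the shelf, at rest, the middle of its rear edge within 15 mm of the back panel and square to the shelf within 0.09 rad (5 degrees) (value of joint lid below 0.04 rad and x of laptop_rear in the frame of shelf_back above -0.015 m and angle between the x axis of laptop and the x axis of shelf, either way round below 0.09 rad and height (world z) of laptop below 0.004 m and angle between laptop's own z axis and vertical below 0.03 rad and linear speed of laptop below 0.01 m/s); the robot touches nothing.
It fails at once if the laptop is lifted (over 12 mm) or tipped (over 0.1 rad) (height (world z) of laptop above 0.012 m or angle between laptop's own z axis and vertical above 0.1 rad).
It fails at once if the screen is touched (over 1 N) (contact force between the arm and screen above 1 N).
It fails at once if the lid is slammed: it closes faster than 3 rad/s (velocity of joint lid below -3 rad/s).
It fails at once if the laptop is pushed with over 45 N (contact force between the arm and laptop above 45 N).
It fails at once if the router, plant or phone is displaced by over 20 mm (distance of any of router, plant, phone from where it was at the start of the episode above 0.02 m).
It also fails if it takes over 72 s, if anything falls off the work surface, if the arm or the gripper's body presses on something with over 40 N, if the wrist force passes 120 N, or if a joint passes its speed limit or range.

### The arm

A 6-joint arm with a two-finger parallel gripper is mounted at the origin on the work surface. World frame = base frame: x ahead of the robot, y to its left, z up, the work surface at z = 0. Lengths are in m, angles in rad, forces in N, time in s.
With the tool pointing down it reaches from about 0.375 to 0.975 m from the base axis. Payload 3.8 kg.
Tool frame: the origin (TCP) lies at the very end of the fingers, on their centre line; the grasp point (between the pads) lies 19 mm behind it; z points along the fingers, y is the line along which they close (so a half turn about z gives the same grasp; the last joint's range is limited). The gripper opens to 85 mm and grips with 20 to 120 N. Pads are 22 mm wide; open, the fingers measure 114 mm over their backs; the gripper's body (76 mm by 85 mm) begins 54 mm behind the grasp point. The pads swing forward as they close: fully open they stand 13 mm farther back than shut.
Start: joints at [1.141, 0.264, 1.604, -0, 1.274, -0.037], TCP at [0.258, 0.624, 0.231] pointing down, gripper open.
Joint ranges: [-2.63, 2.63], [-0.94, 2.18], [0.31, 2.57], [-1.31, 4.45], [0, 2.66], [-2.55, 2.55]. Speed limits (rad/s): [2.57, 2.57, 3.14, 3.14, 3.14, 3.14].

### API

Orientations are given as a rotation vector (axis times angle).
In Python, from workcell import bot, vision gives the robot as it stands. The module is installed in compiled form; this text tells all that it offers.
- The arm moves only by the tool play_rows, never from a script. Its argument "moves" is a list that holds one entry, the list of rows, each a list of 7 numbers: the turn, a rotation vector about the tool's x, y, z as a fraction of full scale, then the shift along the tool's x, y, z as a fraction of full scale, then the finger opening in mm, from 0 to 85.4. In form: [[[ax, ay, az, x, y, z, jaw], ...]]. A call has 1 to 5 rows; each row shifts and turns the commanded pose from where the row before left it, along the tool's axes as they then stand; what a row does not reach is not made up. Full scale, the value 1, is 0.1 m for a shift and 0.5 rad for a turn. A row lasts 1/12 s, in which the tool goes at most 41.7 mm and 7.16 degrees, less where a joint would pass 70% of its speed; a pose out of reach is approached as far as the arm can. A call with a number of a shift or a turn outside -1 to 1 is refused whole. A call with a gripper value outside its range is refused whole. The fingers move at their own pace and stop on an object; "newtons" is the grip in N (left out, the last holds). Time passes only in rows, so rows that do not move let the fingers close. It gives the time, the measured TCP pose, the force, the opening and the grip force at its end, in the units of the state.
- bot.read_state(): the state, without advancing time (a new reading comes with each control period).
- vision.read_camera(name): name is "scene" or "top" or "wrist"; returns a dict with "image" (384x512x3 uint8, red, green, blue), "depth" (384x512 float32, m along the optical axis (not along the pixel's ray), 0 where there is no reading), "K" (3x3 intrinsics, pixels), "R" (3x3) and "t" (3): a world point X has camera coordinates R X + t. Camera axes: x right, y down, z forward; pixel columns grow to the right and rows downward; lengths in m; the calibration is good to about 2 mm. A picture is of the moment at which its call begins.
- bot.finish_job(): hands the job in; it is judged then, once.
The state is a dict: "time": time; "q": joint angles; "joint_vel": joint speeds; "joint_torque": joint torques, N m; "tool_pos": TCP position; "tcp_rot": TCP orientation; "wrist_force": force on the tool from outside, world axes, zero at the start; "torque": the same for the moment, N m; "width": opening from 0.0 (shut) to 1.0 (fully open); "grip_force": force on a finger pad.
Only numpy, scipy, OpenCV 4.12 (cv2) and the standard library are available. Lean on these libraries where they do the work, as an engineer would, in place of code of your own. Each camera call takes 0.05 s, during which the arm holds its last target. There are 200 camera calls.

## Working session

There is one attempt and no reset: what is moved stays moved. The work goes in short steps, Python scripts to look and compute and a tool call to move; the robot and the scene stay as the last step left them, time stands still between calls to the robot, and variables do not carry over. Pictures are saved under pics/ and viewed, at most 10 in all, crops included, and the job is handed in when it is done.

Besides the shell and the picture viewer there is one more tool, called after "Emit:" as a command line: name --argument value ..., lists and objects as JSON in quotes. play_rows: Moves the arm, as the interface text tells. Its arguments: {"type":"object","properties":{"moves":{"type":"array","items":{"type":"array","items":{"type":"array","items":{"type":"number"}}}},"newtons":{"type":"number"}},"required":["moves"]}

```bash
mkdir -p pics; python3 - <<'E'
from workcell import bot,vision
import cv2,numpy as np
ims=[]
for n in("scene","top"):
    c=vision.read_camera(n);np.savez(n+".npz",**c);ims.append(c["image"])
    print(n,c["K"].tolist(),(-c["R"].T@c["t"]).round(3),c["R"][2].round(3))
im=np.hstack(ims)[:,:,::-1]
cv2.imwrite("pics/a.png",cv2.resize(im,(800,300)))
cv2.imwrite("pics/top.png",cv2.resize(ims[1][:,:,::-1],(800,600)))
print(bot.read_state())
E
```

```text
scene [[358.1519726937246, 0.0, 252.5305770875001], [0.0, 358.1519726937246, 184.70735956612577], [0.0, 0.0, 1.0]] [0.942 0.506 0.787] [-0.424 -0.47  -0.774]
top [[402.58906409750614, 0.0, 252.9895741744871], [0.0, 402.58906409750614, 196.56411973189947], [0.0, 0.0, 1.0]] [0.487 0.039 1.181] [ 0.077  0.026 -0.997]
{'time': 0.1, 'q': array([ 1.14110509e+00,  2.64696465e-01,  1.60527115e+00, -1.33481028e-05,
        1.27370927e+00, -3.68914211e-02]), 'joint_vel': array([-0.00026635,  0.00024627, -0.00267923,  0.00150206, -0.00088241,
        0.00012508]), 'joint_torque': array([-3.80089241e-04, -5.16705143e+01, -3.68590307e+01, -5.84842928e-05,
        6.22766238e-03,  1.29171698e-05]), 'tool_pos': array([0.25809111, 0.62297383, 0.23005576]), 'tcp_rot': array([-0.61295155, -3.08073617,  0.00318938]), 'wrist_force': array([-0.18041634,  0.44806336,  0.14936632]), 'torque': array([-0.02019666, -0.0332634 ,  0.01256446]), 'grip_force': 0.0, 'width': 1.0025751842284052}
```

View pics/a.png

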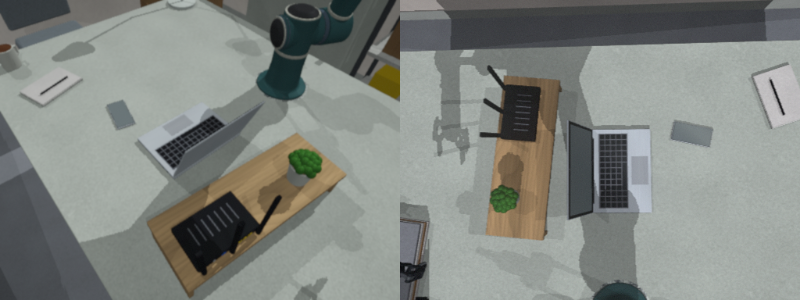

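View pics/top.png

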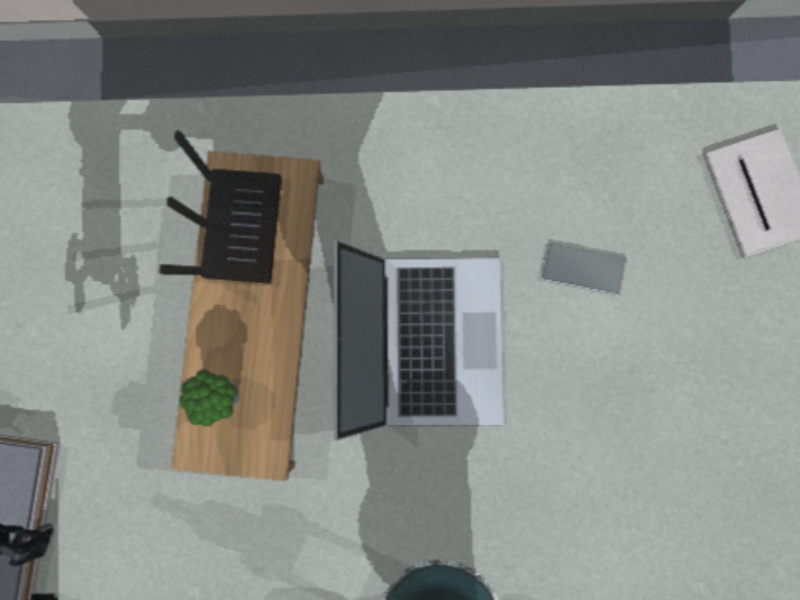

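The overhead view shows the laptop's keyboard base at about (385–503, 258–425) and its lid edge at x≈338. The shelf lies to the left, with its front edge running from (320,160) to (288,480). The router is at (240,225), the plant at (208,398) and the phone at (583,267). Next I'll turn these into world positions using depth.

```bash
cat > h.py <<'E'
import numpy as np,cv2
def load(n): return dict(np.load(n+".npz"))
def cloud(c):
    v,u=np.mgrid[0:384,0:512]; d=c["depth"]
    p=np.stack([(u-c["K"][0,2])/c["K"][0,0]*d,(v-c["K"][1,2])/c["K"][1,1]*d,d],-1)
    return (p-c["t"])@c["R"]
def rect(P):
    (cx,cy),(w,h),a=cv2.minAreaRect((P[:,:2]*1000).astype(np.float32)); return np.round([cx,cy,w,h,a],1), cv2.boxPoints(((cx,cy),(w,h),a)).round(0).tolist()
E
python3 - <<'E'
from h import *
for n in("top","scene"):
    c=load(n);P=cloud(c);ok=c["depth"]>0;hsv=cv2.cvtColor(c["image"],cv2.COLOR_RGB2HSV)
    x,y,z=P[...,0],P[...,1],P[...,2]
    print(n,"desk z",np.median(z[ok&(abs(z)<.02)]))
    wood=ok&(hsv[...,0]>8)&(hsv[...,0]<25)&(hsv[...,1]>70)&(abs(z-.1)<.008)&(x>.1)&(x<.9)&(y>.1)&(y<.7)
    print("shelf",wood.sum(),np.median(z[wood]),rect(P[wood]))
    b=ok&(z>.009)&(z<.025)&(x>.2)&(x<.8)&(y>-.2)&(y<.2)
    b=cv2.morphologyEx(b.astype(np.uint8),cv2.MORPH_OPEN,np.ones((3,3)))>0
    print("base",b.sum(),np.median(z[b]),rect(P[b]))
    L=ok&(z>.04)&(x>.2)&(x<.8)&(y>-.05)&(y<.2)
    Q=P[L];m=Q.mean(0);s=np.linalg.svd(Q-m,full_matrices=False)
    r=abs((Q-m)@s[2][2]);Q=Q[r<.006];m=Q.mean(0);s=np.linalg.svd(Q-m,full_matrices=False)
    print("lid",len(Q),m.round(3),s[2][2].round(3),"rms",np.std((Q-m)@s[2][2]),Q.min(0).round(3),Q.max(0).round(3))
    t=Q[Q[:,2]>Q[:,2].max()-.012];print(" top line",np.polyfit(t[:,0],t[:,1],1),t[:,0].min(),t[:,0].max())
    up=ok&(z>.105)&(y>.22)&(y<.8)&(x>.1)&(x<.9)
    for k,mm in(("green",up&(hsv[...,0]>35)&(hsv[...,0]<80)&(hsv[...,1]>100)),("black",up&(hsv[...,2]<60)),("blk low",up&(hsv[...,2]<70)&(z<.14)),("phone",ok&(z>.004)&(z<.02)&(y<-.15)&(y>-.5)&(x>.3))):
        if mm.sum()>20: q=P[mm];print(k,len(q),np.percentile(q,1,0).round(3),np.percentile(q,99,0).round(3))
E
```

```text
top desk z 9.344347143564628e-05
shelf 10505 0.09976159022991425 (array([567.5, 326.6, 198.4, 557.8,  83.8]), [[280.0, 258.0], [834.0, 198.0], [856.0, 395.0], [301.0, 455.0]])
base 7938 0.014929990268200518 (array([514.2, -18. , 215.7, 310.7,  89.2]), [[357.0, -124.0], [668.0, -128.0], [671.0, 88.0], [360.0, 92.0]])
lid 3703 [0.514 0.131 0.142] [-0.007 -0.944  0.331] rms 0.0011745673903966452 [0.361 0.094 0.04 ] [0.67  0.162 0.22 ]
 top line [-0.00839293  0.16147851] 0.3619595790338333 0.6703363758135878
green 889 [0.386 0.325 0.178] [0.464 0.403 0.205]
black 3946 [0.224 0.268 0.116] [0.818 0.592 0.345]
blk low 3115 [0.62  0.267 0.114] [0.809 0.394 0.132]
phone 1984 [ 0.313 -0.49   0.004] [ 0.973 -0.157  0.013]
scene desk z 0.0007397151853015274
shelf 13704 0.1006972308883934 (array([568.6, 328.7, 199.4, 558.4,  83.7]), [[280.0, 260.0], [835.0, 199.0], [857.0, 397.0], [302.0, 459.0]])
base 4647 0.015688726501762937 (array([513.8, -19.1, 311.6, 214. ,   0. ]), [[358.0, 88.0], [358.0, -126.0], [670.0, -126.0], [670.0, 88.0]])
lid 2005 [0.531 0.138 0.148] [ 0.01   0.948 -0.317] rms 0.0012063617475144121 [0.361 0.099 0.04 ] [0.67  0.164 0.22 ]
 top line [-0.00968728  0.16448043] 0.36142528209031605 0.6703062641665941
green 1117 [0.395 0.33  0.176] [0.47  0.411 0.205]
black 6135 [0.619 0.272 0.118] [0.825 0.411 0.272]
blk low 5366 [0.626 0.271 0.116] [0.813 0.402 0.132]
phone 926 [ 0.34  -0.457  0.004] [ 0.93  -0.188  0.012]
```

Emit:
play_rows --moves '[[[0, 0, 0.2356, 0, 0, -0.22, 0], [0, 0, 0.2356, 0, 0, -0.22, 0], [0, 0, 0.2356, 0, 0, -0.22, 0], [0, 0, 0.2356, 0, 0, -0.22, 0], [0, 0, 0.2356, 0, 0, -0.22, 0]]]'

```text
time: 0.52
tool_pos: [0.2582, 0.6232, 0.3415]
tcp_rot: [1.489, 2.766, -0.002]
wrist_force: [0.1, 0.4, -0.5]
width: 0.301
grip_force: 0.0
```

Emit:
play_rows --moves '[[[0, 0, 0.2356, 0, 0, 0, 0], [0, 0, 0.2356, 0, 0, 0, 0], [0, 0, 0.2356, 0, 0, 0, 0], [0, 0, 0.2356, 0, 0, 0, 0], [0, 0, 0.2356, 0, 0, 0, 0]]]'

```text
time: 0.93
tool_pos: [0.2582, 0.6233, 0.3405]
tcp_rot: [2.228, 2.215, -0.002]
wrist_force: [0.1, 0.8, -0.7]
width: -0.0
grip_force: 0.0
```

Emit:
play_rows --moves '[[[0, 0, 0, -0.267, 0.171, 0, 0], [0, 0, 0, -0.267, 0.171, 0, 0], [0, 0, 0, -0.267, 0.171, 0, 0], [0, 0, 0, -0.267, 0.171, 0, 0], [0, 0, 0, -0.267, 0.171, 0, 0]]]'

```text
time: 1.35
tool_pos: [0.3442, 0.4886, 0.3405]
tcp_rot: [2.221, 2.222, -0.002]
wrist_force: [-0.2, -0.4, -0.3]
width: -0.004
grip_force: 0.0
```

Emit:
play_rows --moves '[[[0, 0, 0, -0.267, 0.171, 0, 0], [0, 0, 0, -0.267, 0.171, 0, 0], [0, 0, 0, -0.267, 0.171, 0, 0], [0, 0, 0, -0.267, 0.171, 0, 0], [0, 0, 0, -0.267, 0.171, 0, 0]]]'

```text
time: 1.77
tool_pos: [0.4297, 0.355, 0.3408]
tcp_rot: [-2.221, -2.222, 0.001]
wrist_force: [0.4, -0.1, 0.1]
width: -0.002
grip_force: 0.0
```

Emit:
play_rows --moves '[[[0, 0, 0, -0.267, 0.171, 0, 0], [0, 0, 0, -0.267, 0.171, 0, 0], [0, 0, 0, -0.267, 0.171, 0, 0], [0, 0, 0, -0.267, 0.171, 0, 0], [0, 0, 0, -0.267, 0.171, 0, 0]]]'

```text
time: 2.18
tool_pos: [0.5152, 0.2215, 0.3408]
tcp_rot: [-2.221, -2.221, 0.001]
wrist_force: [0.3, -0.3, 0.1]
width: -0.003
grip_force: 0.0
```

Emit:
play_rows --moves '[[[0, 0, 0, 0, 0, 0.311, 0], [0, 0, 0, 0, 0, 0.311, 0], [0, 0, 0, 0, 0, 0.311, 0], [0, 0, 0, 0, 0, 0.311, 0], [0, 0, 0, 0, 0, 0.311, 0]]]'

```text
time: 2.6
tool_pos: [0.5145, 0.2226, 0.184]
tcp_rot: [-2.222, -2.221, 0.001]
wrist_force: [-0.9, 0.9, 0.2]
width: -0.002
grip_force: 0.0
```

Emit:
play_rows --moves '[[[0, 0, 0, -0.1, 0, 0, 0], [0, 0, 0, -0.1, 0, 0, 0], [0, 0, 0, -0.1, 0, 0, 0], [0, 0, 0, -0.1, 0, 0, 0], [0, 0, 0, -0.1, 0, 0, 0]]]'

```text
time: 3.02
tool_pos: [0.5165, 0.1722, 0.1885]
tcp_rot: [2.22, 2.219, 0.006]
wrist_force: [0.2, 0.2, -0.2]
width: -0.002
grip_force: 0.0
```

Emit:
play_rows --moves '[[[0, 0, 0, -0.06, 0, 0, 0], [0, 0, 0, -0.06, 0, 0, 0], [0, 0, 0, -0.06, 0, 0, 0], [0, 0, 0, -0.06, 0, 0, 0], [0, 0, 0, -0.06, 0, 0, 0]]]'

```text
time: 3.43
tool_pos: [0.5152, 0.1428, 0.1863]
tcp_rot: [2.221, 2.221, 0.002]
wrist_force: [-0.3, 3.1, 1.9]
width: -0.001
grip_force: 1.7
```

Emit:
play_rows --moves '[[[0, 0, 0, -0.077, 0, 0, 0], [0, 0, 0, -0.077, 0, 0, 0], [0, 0, 0, -0.077, 0, 0, 0], [0, 0, 0, -0.077, 0, 0, 0], [0, 0, 0, -0.077, 0, 0, 0]]]'

```text
time: 3.85
tool_pos: [0.5155, 0.1044, 0.1891]
tcp_rot: [2.22, 2.221, 0.003]
wrist_force: [-5.8, 3.2, 19.1]
width: 0.001
grip_force: 0.1
```

Emit:
play_rows --moves '[[[0, 0, 0, -0.089, 0, 0.009, 0], [0, 0, 0, -0.089, 0, 0.009, 0], [0, 0, 0, -0.089, 0, 0.009, 0], [0, 0, 0, -0.089, 0, 0.009, 0], [0, 0, 0, -0.089, 0, 0.009, 0]]]'

```text
time: 4.27
tool_pos: [0.5143, 0.0592, 0.1803]
tcp_rot: [-2.221, -2.221, 0.002]
wrist_force: [1.0, 1.5, -2.1]
width: -0.001
grip_force: 1.2
```

```bash
cat > lid.py <<'E'
from h import *
from workcell import bot,vision
c=vision.read_camera("scene");np.savez("s2.npz",**c);P=cloud(c)
x,y,z=np.moveaxis(P,-1,0)
for lo,hi in((.37,.46),(.57,.66)):
    m=(c["depth"]>0)&(x>lo)&(x<hi)&(y>-.15)&(y<.1)&(z>.03)&(z<.235)
    q=P[m];k=np.median(np.arctan2(q[:,2]-.0165,.088-q[:,1]));print(m.sum(),"angle deg",np.degrees(k).round(1),q[:,2].max().round(3),q[:,1].min().round(3))
s=bot.read_state();print(s["tool_pos"],s["wrist_force"])
E
python3 lid.py
```

```text
1614 angle deg 78.3 0.224 0.036
2232 angle deg 77.3 0.224 0.033
[0.51393773 0.05761938 0.17984977] [ 0.39449521 -0.60432031  0.32439586]
```

Emit:
play_rows --moves '[[[0, 0, 0, -0.083, 0, 0.032, 0], [0, 0, 0, -0.083, 0, 0.032, 0], [0, 0, 0, -0.083, 0, 0.032, 0], [0, 0, 0, -0.083, 0, 0.032, 0], [0, 0, 0, -0.083, 0, 0.032, 0]]]'

```text
time: 4.73
tool_pos: [0.5143, 0.0179, 0.1643]
tcp_rot: [-2.221, -2.221, 0.001]
wrist_force: [-0.2, 2.8, -0.7]
width: -0.001
grip_force: 0.9
```

Emit:
play_rows --moves '[[[0, 0, 0, -0.072, 0, 0.052, 0], [0, 0, 0, -0.072, 0, 0.052, 0], [0, 0, 0, -0.072, 0, 0.052, 0], [0, 0, 0, -0.072, 0, 0.052, 0], [0, 0, 0, -0.072, 0, 0.052, 0]]]'

```text
time: 5.15
tool_pos: [0.5148, -0.018, 0.1385]
tcp_rot: [-2.221, -2.221, -0.0]
wrist_force: [0.9, 1.4, -0.7]
width: 0.001
grip_force: 0.7
```

```bash
python3 lid.py; python3 -c "
from h import *
cv2.imwrite('pics/b.png',load('s2')['image'][:,:,::-1])"
```

```text
1900 angle deg 48.7 0.234 -0.056
2664 angle deg 47.9 0.235 -0.06
[ 0.51401038 -0.01913607  0.13735977] [-1.44938955  0.64586754 -1.16344853]
```

View pics/b.png

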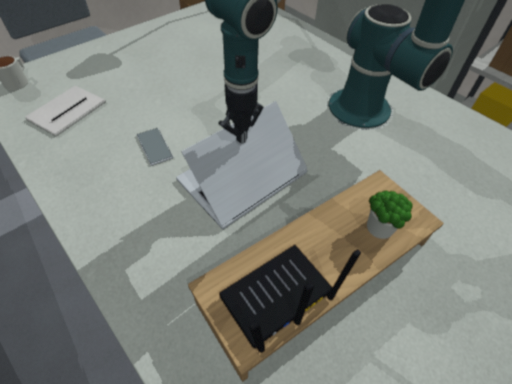

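The picture shows the fingertips on the outer face of the lid near (240,130), with the lid at about 46° and the laptop still in place. I'll keep closing it along the arc.

Emit:
play_rows --moves '[[[0, 0, 0, -0.056, 0, 0.069, 0], [0, 0, 0, -0.056, 0, 0.069, 0], [0, 0, 0, -0.056, 0, 0.069, 0], [0, 0, 0, -0.056, 0, 0.069, 0], [0, 0, 0, -0.056, 0, 0.069, 0]]]'

```text
time: 5.62
tool_pos: [0.5149, -0.0458, 0.104]
tcp_rot: [-2.221, -2.221, -0.001]
wrist_force: [0.4, 1.1, 0.5]
width: -0.002
grip_force: 0.5
```

Emit:
play_rows --moves '[[[0, 0, 0, -0.036, 0, 0.081, 0], [0, 0, 0, -0.036, 0, 0.081, 0], [0, 0, 0, -0.036, 0, 0.081, 0], [0, 0, 0, -0.036, 0, 0.081, 0], [0, 0, 0, -0.036, 0, 0.081, 0]]]'

```text
time: 6.03
tool_pos: [0.5147, -0.0635, 0.0633]
tcp_rot: [-2.221, -2.221, 0.0]
wrist_force: [0.0, 0.8, 0.5]
width: 0.001
grip_force: 0.4
```

Emit:
play_rows --moves '[[[0, 0, 0, -0.014, 0, 0.09, 0], [0, 0, 0, -0.014, 0, 0.09, 0], [0, 0, 0, -0.014, 0, 0.09, 0], [0, 0, 0, -0.014, 0, 0.08, 0], [0, 0, 0, -0.014, 0, 0.05, 0]]]'

```text
time: 6.45
tool_pos: [0.5142, -0.0702, 0.0229]
tcp_rot: [-2.22, -2.22, 0.001]
wrist_force: [-0.3, 0.2, 0.1]
width: -0.003
grip_force: 0.3
```

```bash
python3 -c "
from workcell import bot
s=bot.read_state();print(s['tool_pos'],s['wrist_force'])"
```

```text
[ 0.51418403 -0.07023071  0.02286384] [-0.31830614  0.16837999  0.08559802]
```

Emit:
play_rows --moves '[[[0, 0, 0, 0, 0, 0.01, 0], [0, 0, 0, 0, 0, 0.005, 0], [0, 0, 0, 0, 0, 0.005, 0]]]'

```text
time: 6.7
tool_pos: [0.515, -0.0704, 0.0223]
tcp_rot: [2.221, 2.221, 0.0]
wrist_force: [0.4, -0.1, 0.2]
width: 0.001
grip_force: 0.0
```

Emit:
play_rows --moves '[[[0, 0, 0, 0, 0, 0.005, 0], [0, 0, 0, 0, 0, 0.003, 0], [0, 0, 0, 0, 0, 0, 0]]]'

```text
time: 6.95
tool_pos: [0.5152, -0.0704, 0.0218]
tcp_rot: [2.221, 2.221, 0.001]
wrist_force: [0.2, 0.3, 0.4]
width: -0.001
grip_force: 0.0
```

Emit:
play_rows --moves '[[[0, 0, 0, 0, 0, 0.008, 0], [0, 0, 0, 0, 0, 0.005, 0], [0, 0, 0, 0, 0, 0, 0]]]'

```text
time: 7.2
tool_pos: [0.5153, -0.0704, 0.0215]
tcp_rot: [2.221, 2.221, 0.0]
wrist_force: [-2.7, 1.3, 7.8]
width: -0.001
grip_force: 4.2
```

Emit:
play_rows --moves '[[[0, 0, 0, 0, 0, 0.008, 0], [0, 0, 0, 0, 0, 0.005, 0], [0, 0, 0, 0, 0, 0, 0]]]'

```text
time: 7.45
tool_pos: [0.5153, -0.0705, 0.0214]
tcp_rot: [2.221, 2.221, 0.0]
wrist_force: [-6.7, 1.4, 17.4]
width: -0.004
grip_force: 8.9
```

```bash
cat > lap.py <<'E'
from h import *
from workcell import bot,vision
for n in("top","scene"):
    c=vision.read_camera(n);np.savez("s2.npz",**c);P=cloud(c);x,y,z=np.moveaxis(P,-1,0)
    m=(c["depth"]>0)&(x>.33)&(x<.72)&(y>-.2)&(y<.16)&(z>.011)&(z<.03)
    m=cv2.morphologyEx(m.astype(np.uint8),cv2.MORPH_OPEN,np.ones((3,3)))>0
    q=P[m];A=np.c_[q[:,:2],np.ones(len(q))]
    print(n,np.median(q[:,2]).round(4),"slope",np.linalg.lstsq(A,q[:,2],rcond=None)[0].round(4),rect(q))
s=bot.read_state();print(s["time"],s["tool_pos"],s["wrist_force"])
E
python3 lap.py
```

```text
top 0.0211 slope [-0.0005 -0.0023  0.0213] (array([514.9, -15.4, 219.1, 309.7,  89.7]), [[359.0, -124.0], [669.0, -126.0], [670.0, 93.0], [361.0, 95.0]])
scene 0.0219 slope [-0.0022 -0.007   0.0228] (array([512.7, -14.1, 220.6, 312.9,  89.7]), [[356.0, -124.0], [669.0, -125.0], [670.0, 95.0], [357.0, 97.0]])
7.55 [ 0.51532642 -0.07043861  0.02137472] [-7.35961934  1.5454339  18.14910766]
```

Emit:
play_rows --moves '[[[0, 0, 0, 0, 0, -0.25, 0], [0, 0, 0, 0, 0, -0.25, 85], [0, 0, 0, 0, 0, -0.3, 85], [0, 0, 0.108, -0.15, -0.02, 0, 85], [0, 0, 0.108, -0.15, -0.02, 0, 85]]]'

```text
time: 7.97
tool_pos: [0.5126, -0.1007, 0.102]
tcp_rot: [2.335, 2.094, 0.006]
wrist_force: [-0.2, -0.3, 0.1]
width: 0.566
grip_force: 0.0
```

Emit:
play_rows --moves '[[[0, 0, 0, -0.25, 0, 0, 85], [0, 0, 0, -0.25, 0, 0, 85], [0, 0, 0, -0.25, 0, 0, 85], [0, 0, 0, 0, 0, 0, 85], [0, 0, 0, 0, 0, 0, 85]]]'

```text
time: 8.38
tool_pos: [0.5019, -0.1758, 0.099]
tcp_rot: [2.341, 2.095, 0.0]
wrist_force: [0.5, 0.3, -0.5]
width: 0.996
grip_force: 0.0
```

Emit:
play_rows --moves '[[[0, 0, 0, 0, 0, 0.25, 85], [0, 0, 0, 0, 0, 0.25, 85], [0, 0, 0, 0, 0, 0.2, 85], [0, 0, 0, 0, 0, 0.15, 85], [0, 0, 0, 0, 0, 0.1, 85]]]'

```text
time: 8.8
tool_pos: [0.5006, -0.1732, 0.0019]
tcp_rot: [-2.335, -2.097, 0.002]
wrist_force: [0.5, 0.2, -0.3]
width: 0.992
grip_force: 0.0
```

Emit:
play_rows --moves '[[[0, 0, 0, 0, 0, 0.03, 85], [0, 0, 0, 0, 0, 0.02, 85], [0, 0, 0, 0, 0, 0, 85]]]'

```text
time: 9.05
tool_pos: [0.5025, -0.1746, -0.0008]
tcp_rot: [2.337, 2.099, 0.001]
wrist_force: [-0.0, 0.1, -0.1]
width: 0.994
grip_force: 0.0
```

```bash
python3 - <<'E'
from h import *
from workcell import bot,vision
a=vision.read_camera("top")["image"];b=vision.read_camera("scene")["image"]
cv2.imwrite("pics/c.png",np.hstack([cv2.resize(a[100:310,150:400],None,fx=1.6,fy=1.6),cv2.resize(b[80:290,100:340],None,fx=1.6,fy=1.6)])[:,:,::-1])
s=bot.read_state();print(s["tool_pos"],s["wrist_force"])
E
```

```text
[ 5.03049063e-01 -1.75050390e-01 -2.70325455e-05] [ 0.22178626 -0.90582223  0.62361273]
```

View pics/c.png

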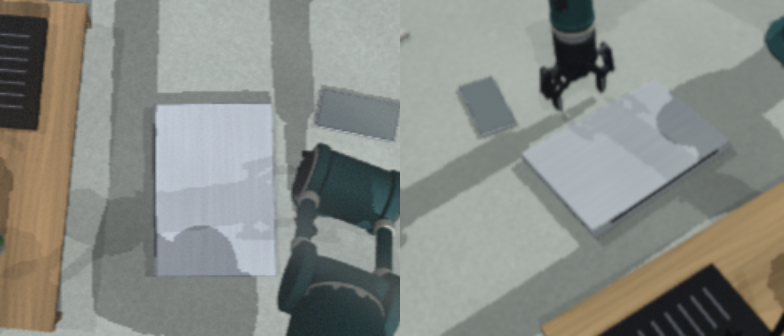

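The lid is flat shut and both fingertips stand clear in front of the laptop's front edge, with the phone untouched. I'll lower the tool slightly and move in to contact.

Emit:
play_rows --moves '[[[0, 0, 0, 0.06, 0, 0.02, 85], [0, 0, 0, 0.06, 0, 0.01, 85], [0, 0, 0, 0.06, 0, 0, 85], [0, 0, 0, 0.06, 0, 0, 85], [0, 0, 0, 0.06, 0, 0, 85]]]'

```text
time: 9.57
tool_pos: [0.5053, -0.1442, -0.004]
tcp_rot: [2.338, 2.099, 0.0]
wrist_force: [0.8, -0.2, -0.1]
width: 0.993
grip_force: 0.0
```

Emit:
play_rows --moves '[[[0, 0, 0, 0.04, 0, 0, 85], [0, 0, 0, 0.04, 0, 0, 85], [0, 0, 0, 0.04, 0, 0, 85], [0, 0, 0, 0.04, 0, 0, 85], [0, 0, 0, 0.04, 0, 0, 85]]]'

```text
time: 9.98
tool_pos: [0.5072, -0.1266, -0.004]
tcp_rot: [2.333, 2.1, -0.004]
wrist_force: [-2.2, -8.7, -1.1]
width: 0.993
grip_force: 4.4
```

```bash
python3 lap.py
```

```text
top 0.0212 slope [-0.0001 -0.0028  0.0212] (array([517.3,  -1. , 218.9, 308.8,  88.8]), [[361.0, -107.0], [669.0, -114.0], [674.0, 105.0], [365.0, 112.0]])
scene 0.0219 slope [-0.0018 -0.0064  0.0226] (array([516.6,  -3.9, 231.2, 311.7,  88.5]), [[358.0, -115.0], [669.0, -124.0], [675.0, 108.0], [364.0, 116.0]])
10.0833 [ 0.50724374 -0.12586891 -0.00400289] [-1.81392721 -5.2923511   0.26854381]
```

Emit:
play_rows --moves '[[[0, 0, 0, 0.07, 0, 0, 85], [0, 0, 0, 0.09, 0, 0, 85], [0, 0, 0, 0.09, 0, 0, 85], [0, 0, 0, 0.09, 0, 0, 85], [0, 0, 0, 0.09, 0, 0, 85]]]'

```text
time: 10.5
tool_pos: [0.5116, -0.0838, -0.004]
tcp_rot: [2.333, 2.1, -0.005]
wrist_force: [-2.4, -9.3, 0.4]
width: 0.995
grip_force: 4.7
```

Emit:
play_rows --moves '[[[0, 0, 0, 0.09, 0, 0, 85], [0, 0, 0, 0.09, 0, 0, 85], [0, 0, 0, 0.09, 0, 0, 85], [0, 0, 0, 0.09, 0, 0, 85], [0, 0, 0, 0.07, 0, 0, 85]]]'

```text
time: 10.92
tool_pos: [0.5164, -0.0407, -0.0041]
tcp_rot: [2.335, 2.099, -0.004]
wrist_force: [-1.6, -9.5, -0.1]
width: 0.995
grip_force: 4.7
```

```bash
sed -i 's/y<.16/y<.25/' lap.py; python3 lap.py
```

```text
top 0.0213 slope [-0.0007 -0.0009  0.0216] (array([535.9,  80.4, 219.5, 310.5,  83.9]), [[370.0, -12.0], [679.0, -45.0], [702.0, 173.0], [393.0, 206.0]])
scene 0.022 slope [-0.0016 -0.0042  0.023 ] (array([534.4,  77.4, 229. , 311.4,  84. ]), [[368.0, -20.0], [677.0, -53.0], [701.0, 175.0], [392.0, 208.0]])
11.0167 [ 0.51657892 -0.03937311 -0.00408442] [ 0.54456792 -1.53092826 -0.23970658]
```

Emit:
play_rows --moves '[[[0, 0, 0, 0.07, 0, 0, 85], [0, 0, 0, 0.09, 0, 0, 85], [0, 0, 0, 0.09, 0, 0, 85], [0, 0, 0, 0.09, 0, 0, 85], [0, 0, 0, 0.09, 0, 0, 85]]]'

```text
time: 11.43
tool_pos: [0.5211, 0.0017, -0.0041]
tcp_rot: [2.336, 2.098, -0.003]
wrist_force: [-0.8, -8.6, 1.6]
width: 0.996
grip_force: 4.9
```

Emit:
play_rows --moves '[[[0, 0, 0, 0.09, 0, 0, 85], [0, 0, 0, 0.09, 0, 0, 85], [0, 0, 0, 0.09, 0, 0, 85], [0, 0, 0, 0.09, 0, 0, 85], [0, 0, 0, 0.09, 0, 0, 85]]]'

```text
time: 11.85
tool_pos: [0.5258, 0.0463, -0.0041]
tcp_rot: [2.336, 2.098, -0.004]
wrist_force: [0.6, -11.4, 2.4]
width: 0.998
grip_force: 5.2
```

Emit:
play_rows --moves '[[[0, 0, 0, 0.09, 0, 0, 85], [0, 0, 0, 0.09, 0, 0, 85], [0, 0, 0, 0.09, 0, 0, 85], [0, 0, 0, 0.09, 0, 0, 85], [0, 0, 0, 0.07, 0, 0, 85]]]'

```text
time: 12.27
tool_pos: [0.5303, 0.0891, -0.0041]
tcp_rot: [2.336, 2.099, -0.005]
wrist_force: [-1.7, -11.0, 2.8]
width: 0.995
grip_force: 5.6
```

```bash
python3 lap.py; python3 - <<'E'
from h import *
from workcell import vision
a=vision.read_camera("top")["image"];b=vision.read_camera("scene")["image"]
cv2.imwrite("pics/d.png",cv2.resize(np.hstack([a,b]),(800,300))[:,:,::-1])
E
```

```text
top 0.0211 slope [0.0003 0.0028 0.0205] (array([545.2, 170.8, 140.6, 309.7,  83.8]), [[384.0, 118.0], [692.0, 84.0], [707.0, 224.0], [399.0, 257.0]])
scene 0.0221 slope [-0.0013  0.0024  0.0224] (array([541.1, 137.3, 115.6, 310.2,  83.8]), [[381.0, 96.0], [689.0, 63.0], [701.0, 178.0], [393.0, 211.0]])
12.3667 [ 0.53050362  0.09041421 -0.00411481] [-0.37741377 -3.99907763  2.13844277]
```

View pics/d.png

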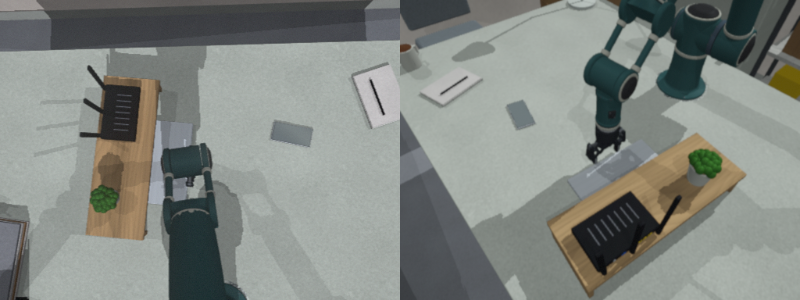

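The laptop is sliding under the board, square to the shelf, with the router, plant and phone unmoved. By calculation 73 mm remain.

Emit:
play_rows --moves '[[[0, 0, 0, 0.07, 0, 0, 85], [0, 0, 0, 0.09, 0, 0, 85], [0, 0, 0, 0.09, 0, 0, 85], [0, 0, 0, 0.09, 0, 0, 85], [0, 0, 0, 0.07, 0, 0, 85]]]'

```text
time: 12.88
tool_pos: [0.5347, 0.1298, -0.0041]
tcp_rot: [2.336, 2.098, -0.005]
wrist_force: [-1.0, -11.1, 3.4]
width: 0.998
grip_force: 5.9
```

Emit:
play_rows --moves '[[[0, 0, 0, 0.04, 0, 0, 85], [0, 0, 0, 0.04, 0, 0, 85], [0, 0, 0, 0.04, 0, 0, 85], [0, 0, 0, 0.04, 0, 0, 85], [0, 0, 0, 0.03, 0, 0, 85]]]'

```text
time: 13.3
tool_pos: [0.5366, 0.1482, -0.0042]
tcp_rot: [2.336, 2.098, -0.005]
wrist_force: [-1.5, -12.2, 4.5]
width: 0.998
grip_force: 6.1
```

Emit:
play_rows --moves '[[[0, 0, 0, 0.02, 0, 0, 85], [0, 0, 0, 0.02, 0, 0, 85], [0, 0, 0, 0.02, 0, 0, 85]]]'

```text
time: 13.55
tool_pos: [0.5372, 0.1538, -0.0041]
tcp_rot: [2.336, 2.098, -0.006]
wrist_force: [-1.1, -12.2, 4.9]
width: 0.993
grip_force: 6.1
```

Emit:
play_rows --moves '[[[0, 0, 0, 0.015, 0, 0, 85], [0, 0, 0, 0.015, 0, 0, 85], [0, 0, 0, 0.015, 0, 0, 85]]]'

```text
time: 13.8
tool_pos: [0.5377, 0.1583, -0.0041]
tcp_rot: [2.336, 2.098, -0.006]
wrist_force: [-0.6, -11.8, 4.1]
width: 0.996
grip_force: 6.1
```

Emit:
play_rows --moves '[[[0, 0, 0, 0.01, 0, 0, 85], [0, 0, 0, 0.01, 0, 0, 85]]]'

```text
time: 13.97
tool_pos: [0.5379, 0.1602, -0.0042]
tcp_rot: [2.336, 2.098, -0.006]
wrist_force: [-1.4, -12.7, 4.9]
width: 0.999
grip_force: 6.2
```

Emit:
play_rows --moves '[[[0, 0, 0, 0.01, 0, 0, 85], [0, 0, 0, 0.01, 0, 0, 85]]]'

```text
time: 14.13
tool_pos: [0.5381, 0.1621, -0.0042]
tcp_rot: [2.336, 2.098, -0.006]
wrist_force: [-1.7, -12.0, 4.1]
width: 0.993
grip_force: 6.2
```

Rear edge is calculated at about −2 mm; I'll take small steps until the force rises.

Emit:
play_rows --moves '[[[0, 0, 0, 0.01, 0, 0, 85], [0, 0, 0, 0.01, 0, 0, 85]]]'

```text
time: 14.3
tool_pos: [0.5381, 0.1632, -0.0042]
tcp_rot: [2.335, 2.098, -0.009]
wrist_force: [-0.3, -19.6, 7.3]
width: 0.996
grip_force: 9.8
```

Emit:
play_rows --moves '[[[0, 0, 0, 0.01, 0, 0, 85], [0, 0, 0, 0, 0, 0, 85]]]'

```text
time: 14.47
tool_pos: [0.5381, 0.1632, -0.0042]
tcp_rot: [2.334, 2.098, -0.01]
wrist_force: [-0.9, -19.5, 7.0]
width: 0.997
grip_force: 10.0
```

The force has risen to 20 N and the tool no longer advances, so the laptop is against the back panel. I'll back off and check.

Emit:
play_rows --moves '[[[0, 0, 0, -0.05, 0, 0, 85], [0, 0, 0, -0.15, 0, 0, 85], [0, 0, 0, -0.25, 0, 0, 85], [0, 0, 0, -0.25, 0, -0.1, 85], [0, 0, 0, -0.25, 0, -0.25, 85]]]'

```text
time: 14.88
tool_pos: [0.5252, 0.0727, 0.0278]
tcp_rot: [-2.334, -2.095, 0.008]
wrist_force: [-0.0, -0.4, 0.1]
width: 0.997
grip_force: 0.0
```

Emit:
play_rows --moves '[[[0, 0, 0, -0.25, 0, -0.25, 85], [0, 0, 0, -0.25, 0, -0.25, 85], [0, 0, 0, -0.25, 0, -0.25, 85], [0, 0, 0, 0, 0, 0, 85], [0, 0, 0, 0, 0, 0, 85]]]'

```text
time: 15.3
tool_pos: [0.5226, -0.0019, 0.1079]
tcp_rot: [2.339, 2.093, 0.007]
wrist_force: [0.7, -0.0, -1.5]
width: 0.992
grip_force: 0.0
```

```bash
python3 lap.py; python3 - <<'E'
from h import *
from workcell import vision
a=vision.read_camera("top")["image"];b=vision.read_camera("scene")["image"]
cv2.imwrite("pics/e.png",cv2.resize(np.hstack([a,b]),(800,300))[:,:,::-1])
E
```

```text
top 0.0211 slope [0.0008 0.021  0.0162] (array([548.9, 207.6,  67.2, 310.4,  84.1]), [[391.0, 190.0], [700.0, 158.0], [707.0, 225.0], [398.0, 257.0]])
scene 0.0221 slope [0.0062 0.0599 0.0076] (array([547.2, 185.3,  18.8, 307.5,  83.5]), [[393.0, 194.0], [699.0, 159.0], [701.0, 177.0], [396.0, 212.0]])
15.4 [ 0.52020862 -0.00065662  0.10510581] [ 0.25360018  1.07243625 -0.299914  ]
```

View pics/e.png

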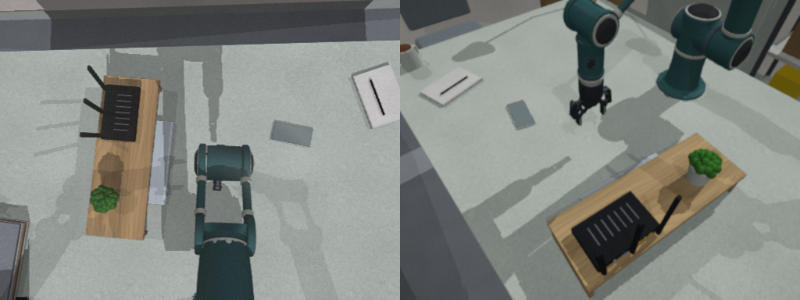

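The picture shows only the laptop's front strip sticking out before the board. Its front edge is measured 220 mm before the back panel, so the rear edge is touching it. The laptop is square to within 0.5° and the arm is clear.

```bash
python3 -c "
from workcell import bot
print(bot.finish_job())"
```

```text
the job is handed in; nothing more can be done
None
```

I pushed the laptop's lid shut from behind, then pushed the laptop straight back until its rear edge met the shelf's back panel (within about 2 mm, square to about 0.5°). The router, plant and phone look unmoved in the images, and I handed the job in at about 15 s; no verdict was returned.

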